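# Level the rocking gel stand and set the tray on it

## Task

The small metal stand rocks because one of its two front screw feet does not reach its pad. Find by gently rocking it which front foot is slack, turn that foot's bar knob clockwise until all four feet carry a proper share of the weight and the stand sits firm (not so far that it rocks the other way), and let go. Then set the small white tray flat in the middle of the stand's plate. Do not press hard on the stand or shove it about, and leave the cups and the timer where they are.

Things in the scene. Friction and masses are not known exactly. Their poses are not given: they have to be found in the camera images.
- stand: loose levelling stand, about 2.3 kg, on four round rubber pads: aluminium plate 190 (x) x 220 (y) x 10 mm, top face 38 mm over the origin. Origin: under the plate's centre, in the nominal plane of the soles. x points away from the robot, z up. Feet at x +-70, y +-85 mm: the two at -x have bar knobs, the two at +x are fixed and have small nuts. A round bubble level stands between the rear nuts
- plate_mid (a point): centre of the plate's top face, 38 mm over the stand's origin; axes as the stand's. An engraved frame 56 (x) x 104 (y) mm round it marks the tray's place
- grip_left (a point): front left (+y) screw: where to hold its knob, on its upright axis, 75 mm over the stand's origin. The knob is a black bar 46 x 13 mm, from 24 mm below this point to 8 mm above, on a 24 mm disc; the point's x runs along the bar, so the fingers close along y. Clockwise from above pushes the foot down 8 mm a turn; the knob keeps its height. Turning takes about 0.04 N m
- grip_right (a point): the same for the front right (-y) screw
- knob_left (a joint): angle of the left knob in rad, grows clockwise seen from above (foot goes down), range -3 to 7, starts near 0 whether slack or not; at 0 the bar lies along the stand's x. Once a slack foot just touches its pad with the stand at rest, about 0.7 rad (0.9 mm) more shares the load about evenly; 1.4 rad more is too much and lifts the other front foot
- knob_right (a joint): the same for the right knob
- foot_left: front left foot: rubber disc 26 mm across, 10 mm high; origin at the centre of its sole; gives 0.04 mm per N. Its pad is 48 mm across, 8 mm thick; one of the two front pads is worn down by an unknown amount, so that foot hangs roughly 0.5 to 3 mm over it. Its corner gives by this gap under 2 to 6 N pressed on the knob's flat top; a firm corner gives under 0.5 mm at 8 N
- foot_right: front right foot, the same
- foot_rear_left: rear left foot, the same, not adjustable
- foot_rear_right: rear right foot, the same, not adjustable
- tray: small white tray with grey filling, 36 (its x) x 86 (its y) x 14 mm, on the worktop right of the stand; origin at the centre of its underside; grasp it across its 36 mm
- cup_a: specimen cup with orange lid, 64 mm across, 68 mm high, left of the stand, bystander; origin at the centre of its underside
- cup_b: the other specimen cup with orange lid, right of the stand, bystander; origin likewise
- timer: white lab timer, 33 x 64 x 62 mm, left of the stand, bystander; origin at the centre of its underside
Mind the look-alikes: they are no part of the job. Leave any pink look-alike of the tray alone.

How it is judged:
By the outcome, as a careful person would: the job done as asked, in the order asked, and still so for the second after the job is handed in, with the robot touching nothing.
It also fails if it takes over 72 s, if anything falls off the work surface, if the arm or the gripper's body presses on something with over 40 N, if the wrist force passes 120 N, or if a joint passes its speed limit or range.

## Robot

A 7-joint arm with a two-finger parallel gripper is mounted at the origin on a cart in front of the work surface, level with it; the furniture and walls round the work are solid. World frame = base frame: x ahead of the robot, y to its left, z up, the work surface at z = 0. Lengths are in m, angles in degrees, forces in N, time in s.
With the tool pointing down it reaches from about 0.425 to 0.875 m from the base axis. Payload 4.7 kg.
Tool frame: the origin (TCP) lies at the centre of the arm's flange, where the gripper is bolted on; the fingertips stand 182 mm ahead of it and the grasp point (between the pads) lies 164 mm ahead of it; z points along the fingers, y is the line along which they close (so a half turn about z gives the same grasp; the last joint's range is limited). The gripper opens to 87 mm and grips with 3 to 60 N. Pads are 19 mm wide; open, the fingers measure 117 mm over their backs; the gripper's body (75 mm by 190 mm) begins 51 mm behind the grasp point.
Start: joints at [75.865, 18.392, -4.016, 83.108, 1.295, 78.541, -3.26], TCP at [0.168, -0.628, 0.405] pointing down, gripper open.
Joint ranges: [-163.93, 163.93], [-17.29, 119.83], [-79.2, 71.16], [3.27, 140.29], [-89.18, 269.18], [5.43, 117.66], [-154.24, 154.24]. Speed limits (degrees/s): [147.25, 147.25, 180, 180, 180, 180, 180].

## Interface

Orientations are given as [roll, pitch, yaw] about the fixed x, y, z axes, in that order (R = Rz(yaw) Ry(pitch) Rx(roll)).
In Python, from cell import env gives the robot as it stands. The module is installed in compiled form; this text tells all that it offers.
- The arm moves only by the tool step_arm, never from a script. Its argument "steps" is one flat list of numbers, 5 for each row, row after row: the opening, from 0 (shut) to 1 (fully open), then the shift along the tool's x, y, z in mm, then the turn about the tool's z in degrees. In form: [grip, dx, dy, dz, roll, grip, dx, dy, dz, roll, ...]. A call has 1 to 12 rows; each row shifts and turns the commanded pose from where the row before left it, along the tool's axes as they then stand; what a row does not reach is not made up. A row lasts 1/8 s, in which the tool goes at most 62.5 mm and 10.7 degrees, less where a joint would pass 70% of its speed; a pose out of reach is approached as far as the arm can. A call with a gripper value outside its range is refused whole. The fingers move at their own pace and stop on an object; "grip_force" is the grip in N (left out, the last holds). Time passes only in rows, so rows that do not move let the fingers close. It gives the time, the measured TCP pose, the force, the opening and the grip force at its end, in the units of the state.
- env.get_obs(): the state, without advancing time (a new reading comes with each control period).
- env.read_camera(name): name is "side" or "top" or "wrist"; returns a dict with "image" (400x640x3 uint8, red, green, blue), "camera_matrix" (3x3 intrinsics, pixels), "R" (3x3) and "t" (3): a world point X has camera coordinates R X + t. Camera axes: x right, y down, z forward; pixel columns grow to the right and rows downward; lengths in m; the calibration is good to about 2 mm. A picture is of the moment at which its call begins. There is no depth.
- env.sign_off(): hands the job in; it is judged then, once.
The state is a dict: "time_s": time; "qpos": joint angles; "joint_velocities": joint speeds; "effort": joint torques, N m; "tool_pos": TCP position; "tool_rot": TCP orientation; "force": force on the tool from outside, world axes, zero at the start; "wrist_torque": the same for the moment, N m; "grip_width": finger opening in m; "grasp_force": force on a finger pad.
Only numpy, scipy, OpenCV 4.12 (cv2) and the standard library are available. Lean on these libraries where they do the work, as an engineer would, in place of code of your own. Each camera call takes 0.05 s, during which the arm holds its last target. There are 200 camera calls.

## Working session

There is one attempt and no reset: what is moved stays moved. The work goes in short steps, Python scripts to look and compute and a tool call to move; the robot and the scene stay as the last step left them, time stands still between calls to the robot, and variables do not carry over. Pictures are saved under pics/ and viewed, at most 10 in all, crops included, and the job is handed in when it is done.

Besides the shell and the picture viewer there is one more tool, called as name(argument=value, ...) on one line, values as JSON. step_arm: Moves the arm, as the interface text tells. Its arguments: {"type":"object","properties":{"steps":{"type":"array","items":{"type":"number"}},"grip_force":{"type":"number"}},"required":["steps"]}

```bash
mkdir -p pics; cat > h.py <<'E'
from cell import env
import numpy as np, cv2, pickle
def snap(n,f):
    c=env.read_camera(n); cv2.imwrite(f'pics/{f}.png',cv2.cvtColor(c['image'],cv2.COLOR_RGB2BGR)); pickle.dump(c,open(f'pics/{f}.pkl','wb')); return c
def load(f): return pickle.load(open(f'pics/{f}.pkl','rb'))
def onz(c,uv,z):
    d=c['R'].T@np.linalg.inv(c['camera_matrix'])@np.array([uv[0],uv[1],1.]); o=-c['R'].T@c['t']
    return (o+d*(z-o[2])/d[2]).round(4)
def proj(c,X):
    p=c['camera_matrix']@(c['R']@np.array(X)+c['t']); return (p[:2]/p[2]).round(1)
E
python3 - <<'E'
from h import *
for n in('top','side'):
    c=snap(n,n+'0'); print(n,-c['R'].T@c['t'])
o=env.get_obs(); print(o['tool_pos'],o['tool_rot'],o['force'],o['time_s'],o['grip_width'])
E
```

```text
top [-0.02061567 -0.10541216  1.52838244]
side [ 0.49541271 -0.9977208   0.67574227]
[ 0.16754332 -0.62784871  0.40374519] [-1.79900474e+02  4.12048155e-03  1.49449316e+01] [-0.54035754 -0.60618046 -0.06972895] 0.1 0.08735474019169893
```

View pics/top0.png

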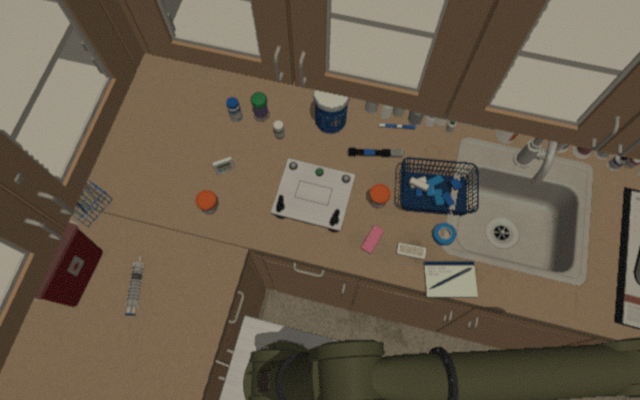

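View pics/side0.png

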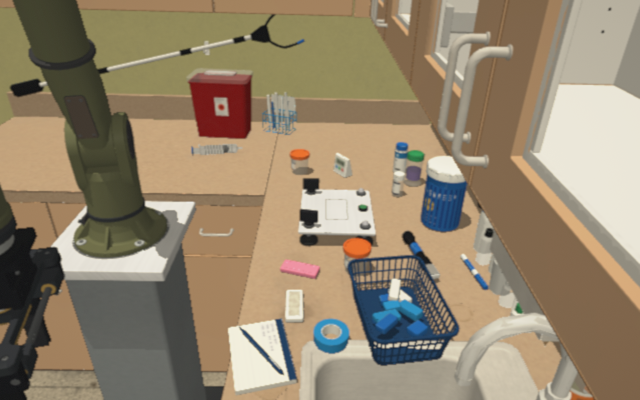

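The top view shows the stand at about (314,194), the knobs at (280,206) and (335,217), the white tray at (411,251) and the pink decoy at (372,239). The cups are at (206,200) and (380,194), and the timer is at (222,163). I'll enlarge this area.

```bash
python3 - <<'E'
from h import *
c=load('top0'); im=cv2.cvtColor(c['image'],cv2.COLOR_RGB2BGR)
cv2.imwrite('pics/top0c.png',cv2.resize(im[150:270,265:435],(800,565),interpolation=cv2.INTER_CUBIC))
E
```

```text
(no output)
```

View pics/top0c.png

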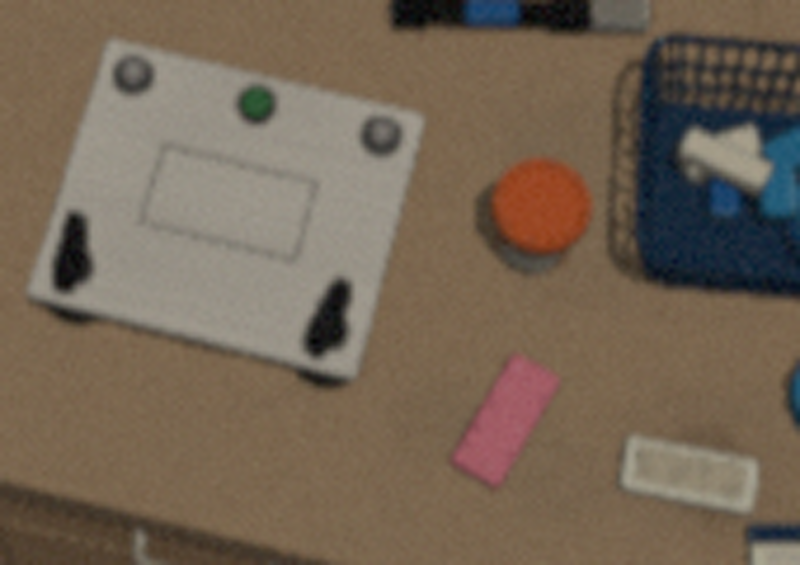

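```bash
cat >> h.py <<'E'
def crop(c,P,z): return np.array([onz(c,(265+u/4.706-.4,150+v/4.706-.4),z) for u,v in P])
E
python3 - <<'E'
from h import *
c=load('top0')
for n,P,z in [('plate',[(108,40),(425,118),(355,378),(30,297)],.046),('frame',[(163,146),(317,183),(297,261),(142,222)],.046),('tray',[(628,436),(758,460),(750,512),(621,489)],.014)]:
    X=crop(c,P,z); print(n,X.mean(0),X[:,:2].tolist())
    e=[X[(i+1)%4]-X[i] for i in range(4)]
    print([round(float(np.linalg.norm(v)),4) for v in e],[round(float(np.degrees(np.arctan2(v[1],v[0]))),1) for v in e])
print(crop(c,[(540,205)],.068), crop(c,[(75,212),(70,290),(342,282),(320,352)],.091))
print(onz(c,(206,200),.068),onz(c,(222,163),.06))
o=env.get_obs()
E
```

```text
plate [0.54955 0.0537  0.046  ] [[0.6453, 0.162], [0.6413, -0.0565], [0.4548, -0.0529], [0.4568, 0.1622]]
[0.2185, 0.1865, 0.2151, 0.1885] [-91.0, 178.9, 89.5, -0.1]
frame [0.551375 0.0539   0.046   ] [[0.5796, 0.1064], [0.5788, 0.0018], [0.5227, 0.0016], [0.5244, 0.1058]]
[0.1046, 0.0561, 0.1042, 0.0552] [-90.4, -179.8, 89.1, 0.6]
tray [ 0.454625 -0.273     0.014   ] [[0.4699, -0.2305], [0.4746, -0.3139], [0.4396, -0.3148], [0.4344, -0.2328]]
[0.0835, 0.035, 0.0822, 0.0356] [-86.8, -178.5, 93.6, 3.7]
[[ 0.59   -0.1421  0.068 ]] [[ 0.504   0.1422  0.091 ]
 [ 0.4528  0.1311  0.091 ]
 [ 0.4995 -0.0322  0.091 ]
 [ 0.4514 -0.0297  0.091 ]]
[0.4409 0.3594 0.068 ] [0.5729 0.3531 0.06  ]
```

step_arm(steps=[0.3,35,-23,0,0,0.3,35,-23,0,0,0.3,35,-23,0,0,0.3,35,-23,0,0,0.3,35,-23,0,0,0.3,35,-23,0,0,0.3,35,-23,0,0,0.3,35,-23,0,0,0.3,35,-23,0,0,0.3,35,-23,0,0,0.3,35,-23,0,0,0.3,35,-23,0,0], grip_force=20)

```text
time_s: 1.6
tool_pos: [0.5028, -0.252, 0.4044]
tool_rot: [-180.0, 0.0, 14.9]
force: [0.5, -0.8, -0.2]
grip_width: 0.0263
grasp_force: 0.0
```

step_arm(steps=[0,8,-38,0,0,0,8,-38,0,0,0,8,-38,0,0,0,8,-38,0,0,0,8,-38,0,0,0,8,-38,0,0,0,8,-38,0,0,0,8,-38,0,0,0,0,0,0,-10,0,0,0,0,0])

```text
time_s: 2.85
tool_pos: [0.4854, 0.0574, 0.4044]
tool_rot: [180.0, 0.0, 24.9]
force: [0.6, -0.3, -0.2]
grip_width: 0.0002
grasp_force: 0.0
```

```bash
python3 - <<'E'
from h import *
c=snap('wrist','w1'); print(-c['R'].T@c['t']); o=env.get_obs(); print(np.round(o['qpos'],1),o['tool_pos'],o['tool_rot'],o['force'])
E
```

```text
[0.54895674 0.08790434 0.38479132]
[ 2.990e+01  2.000e-01 -3.930e+01  1.041e+02  1.000e-01  7.580e+01
 -7.470e+01] [0.48555693 0.05684298 0.40442208] [1.79993793e+02 3.87710840e-02 2.47454611e+01] [-0.1265011   0.69173294 -0.83088663]
```

View pics/w1.png

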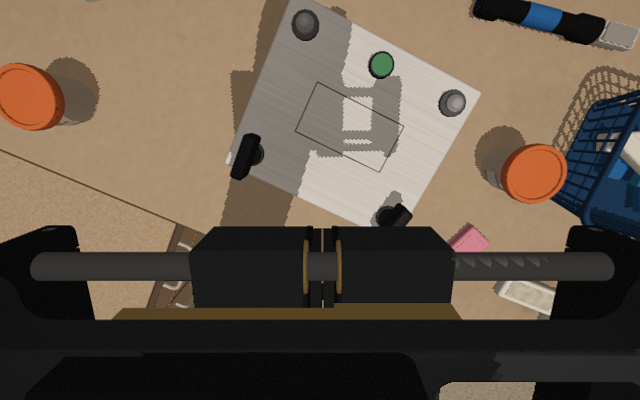

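```bash
python3 - <<'E'
from h import *
c=load('w1')
F=np.array([onz(c,p,.046) for p in [(317,82),(404,126),(380,172),(295,130)]]);print(F.mean(0),F)
for p in [(251,137),(240,176),(246,157)]: print(onz(c,p,.091))
for p in [(305,20),(456,100)]: print('nut',onz(c,p,.056))
for p in [(408,211),(391,222)]: print('R',onz(c,p,.091))
for p in [(.481,.139,.091),(.481,-.031,.091)]: print(proj(c,p))
E
```

```text
[0.55225  0.056725 0.046   ] [[0.5803 0.1084 0.046 ]
 [0.5793 0.0043 0.046 ]
 [0.5237 0.0045 0.046 ]
 [0.5257 0.1097 0.046 ]]
[0.5053 0.142  0.091 ]
[0.4658 0.138  0.091 ]
[0.4857 0.1394 0.091 ]
nut [0.6257 0.1419 0.056 ]
nut [ 0.6238 -0.0292  0.056 ]
R [ 0.5037 -0.0285  0.091 ]
R [ 0.4862 -0.0185  0.091 ]
[244.7 161.6]
[399.3 231.2]
```

step_arm(steps=[0,11,-25.5,10,0,0,11,-25.5,30,0,0,10.5,-25.5,40,0,0,0,0,30,0,0,0,0,8,0,0,0,0,0,0,0,0,0,0,0])

```text
time_s: 3.78
tool_pos: [0.4836, 0.1398, 0.288]
tool_rot: [179.9, -0.1, 24.8]
force: [0.4, -0.3, -0.0]
grip_width: 0.0001
grasp_force: 0.0
```

step_arm(steps=[0,0,0,2,0,0,0,0,2,0,0,0,0,0,0])

```text
time_s: 4.15
tool_pos: [0.4828, 0.1401, 0.2827]
tool_rot: [180.0, 0.0, 24.9]
force: [0.4, 0.4, -0.1]
grip_width: 0.0006
grasp_force: 0.0
```

step_arm(steps=[0,0,0,1,0,0,0,0,0,0])

```text
time_s: 4.4
tool_pos: [0.4828, 0.1402, 0.2816]
tool_rot: [-180.0, 0.0, 24.9]
force: [0.1, -0.4, 0.5]
grip_width: 0.0005
grasp_force: 0.0
```

step_arm(steps=[0,0,0,1,0,0,0,0,0,0])

```text
time_s: 4.65
tool_pos: [0.4828, 0.1402, 0.2806]
tool_rot: [-180.0, 0.0, 24.9]
force: [0.1, 0.9, -0.5]
grip_width: 0.001
grasp_force: 0.0
```

step_arm(steps=[0,0,0,2,0,0,0,0,2,0,0,0,0,0,0])

```text
time_s: 5.03
tool_pos: [0.4828, 0.1402, 0.2765]
tool_rot: [-180.0, 0.0, 24.9]
force: [-0.0, -0.7, 1.1]
grip_width: 0.0004
grasp_force: 0.0
```

step_arm(steps=[0,0,0,1,0,0,0,0,0,0])

```text
time_s: 5.28
tool_pos: [0.4829, 0.1402, 0.2757]
tool_rot: [180.0, 0.0, 24.9]
force: [-0.3, 0.1, -0.3]
grip_width: 0.0005
grasp_force: 0.0
```

step_arm(steps=[0,0,0,1,0,0,0,0,0,0])

```text
time_s: 5.52
tool_pos: [0.4828, 0.1402, 0.2746]
tool_rot: [180.0, 0.0, 24.9]
force: [0.3, 0.4, 0.1]
grip_width: 0.0003
grasp_force: 0.0
```

step_arm(steps=[0,0,0,0.5,0,0,0,0,0,0])

```text
time_s: 5.78
tool_pos: [0.4828, 0.1402, 0.2742]
tool_rot: [180.0, 0.0, 24.9]
force: [0.6, -0.1, 0.3]
grip_width: 0.0
grasp_force: 0.0
```

step_arm(steps=[0,0,0,0.5,0,0,0,0,0,0])

```text
time_s: 6.02
tool_pos: [0.4828, 0.1402, 0.2737]
tool_rot: [180.0, 0.0, 24.9]
force: [0.1, -0.5, -0.1]
grip_width: 0.0005
grasp_force: 0.0
```

step_arm(steps=[0,0,0,0.5,0,0,0,0,0,0])

```text
time_s: 6.28
tool_pos: [0.4828, 0.1402, 0.2732]
tool_rot: [180.0, 0.0, 24.9]
force: [0.3, -0.5, 0.1]
grip_width: 0.0005
grasp_force: 0.0
```

step_arm(steps=[0,0,0,0.5,0,0,0,0,0,0])

```text
time_s: 6.52
tool_pos: [0.4829, 0.1403, 0.2727]
tool_rot: [180.0, 0.0, 24.9]
force: [1.1, 0.2, 0.6]
grip_width: 0.0006
grasp_force: 0.3
```

step_arm(steps=[0,0,0,0.5,0,0,0,0,0,0])

```text
time_s: 6.78
tool_pos: [0.4828, 0.1404, 0.2724]
tool_rot: [180.0, 0.0, 25.0]
force: [-0.9, -1.3, 3.0]
grip_width: 0.0008
grasp_force: 1.5
```

step_arm(steps=[0,0,0,0.5,0,0,0,0,0,0])

```text
time_s: 7.02
tool_pos: [0.4827, 0.1406, 0.2718]
tool_rot: [-180.0, 0.0, 25.0]
force: [-3.1, 0.8, 4.2]
grip_width: 0.0006
grasp_force: 2.4
```

step_arm(steps=[0,0,0,0.5,0,0,0,0,0,0])

```text
time_s: 7.28
tool_pos: [0.4825, 0.1407, 0.2713]
tool_rot: [-180.0, 0.0, 25.0]
force: [-3.5, 1.9, 6.2]
grip_width: 0.0005
grasp_force: 2.8
```

step_arm(steps=[0,0,0,0.3,0,0,0,0,0,0])

```text
time_s: 7.52
tool_pos: [0.4825, 0.1408, 0.2711]
tool_rot: [-180.0, 0.0, 25.0]
force: [-4.1, 0.6, 5.8]
grip_width: 0.0006
grasp_force: 3.0
```

step_arm(steps=[0,0,0,0.4,0,0,0,0,0,0])

```text
time_s: 7.78
tool_pos: [0.4825, 0.1409, 0.271]
tool_rot: [-180.0, 0.0, 25.0]
force: [-4.9, 2.0, 7.7]
grip_width: 0.0003
grasp_force: 4.1
```

step_arm(steps=[0,0,0,0.4,0,0,0,0,0,0])

```text
time_s: 8.02
tool_pos: [0.4825, 0.141, 0.2708]
tool_rot: [-180.0, 0.1, 25.0]
force: [-5.1, 1.3, 10.6]
grip_width: 0.0002
grasp_force: 5.1
```

step_arm(steps=[0,0,0,0.4,0,0,0,0,0,0])

```text
time_s: 8.28
tool_pos: [0.4825, 0.1411, 0.2707]
tool_rot: [-180.0, 0.1, 25.0]
force: [-6.0, 1.4, 12.4]
grip_width: 0.0002
grasp_force: 6.2
```

step_arm(steps=[0,0,0,-10,0,0,0,0,-25,0,0.45,0,0,-15,-10,0.45,0,0,0,-10,0.45,0,0,0,-10,0.45,0,0,0,-10,0.45,0,0,0,-10,0.45,0,0,0,-10,0.45,0,0,0,-10,0.45,0,0,0,-10,0.45,0,0,0,-10,0.45,0,0,0,-10])

```text
time_s: 9.78
tool_pos: [0.4831, 0.1397, 0.3197]
tool_rot: [180.0, 0.0, 125.2]
force: [-0.8, 0.2, -0.3]
grip_width: 0.0393
grasp_force: 0.0
```

step_arm(steps=[0.45,0,0,0,-10,0.45,0,0,0,-10,0.45,0,0,0,-10,0.45,0,0,0,-10,0.45,0,0,0,-10,0.45,0,0,0,-5,0.45,0,0,0,0])

```text
time_s: 10.65
tool_pos: [0.4831, 0.1397, 0.3197]
tool_rot: [-180.0, 0.0, 179.8]
force: [-0.6, 0.0, 0.4]
grip_width: 0.0393
grasp_force: 0.0
```

```bash
python3 - <<'E'
from h import *
c=snap('wrist','w2'); print(-c['R'].T@c['t']); o=env.get_obs(); print(np.round(o['qpos'],1),o['tool_pos'],o['tool_rot'],o['force'])
print(proj(c,(.482,.1405,.091)),proj(c,(.482,-.03,.091)))
E
```

```text
[0.4144944  0.14124448 0.30006145]
[ 37.5  10.5 -61.  108.3  10.   66.9  62.8] [0.48306338 0.13985352 0.3196936 ] [-1.79990374e+02  2.64113283e-02  1.79816439e+02] [-0.54976528 -0.19646075 -0.39856123]
[320.7 215.2] [ 84.  215.9]
```

View pics/w2.png

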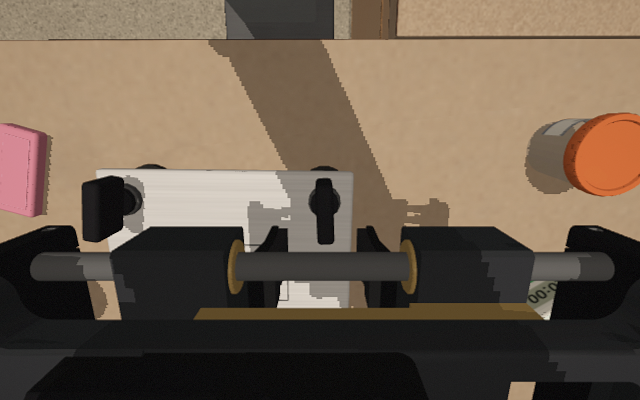

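step_arm(steps=[0.45,1.5,0.8,20,0,0.45,1.5,0.8,30,0,0.45,0,0,18,0,0.45,0,0,4.5,0,0.45,0,0,0,0,0.3,0,0,0,0,0.25,0,0,0,0,0.25,0,0,0,0], grip_force=6)

```text
time_s: 11.7
tool_pos: [0.48, 0.1418, 0.2476]
tool_rot: [-180.0, 0.0, 179.9]
force: [0.1, -0.1, 0.4]
grip_width: 0.0233
grasp_force: 0.0
```

step_arm(steps=[0,0,0,0,0,0,0,0,0,0])

```text
time_s: 11.95
tool_pos: [0.4799, 0.1417, 0.2473]
tool_rot: [-180.0, 0.0, 179.9]
force: [1.1, -0.6, 0.1]
grip_width: 0.0131
grasp_force: 6.0
```

step_arm(steps=[0,0,0,0,7,0,0,0,0,7,0,0,0,0,7,0,0,0,0,7,0,0,0,0,0], grip_force=10)

```text
time_s: 12.58
tool_pos: [0.48, 0.1425, 0.2475]
tool_rot: [179.9, 0.0, 152.0]
force: [1.3, 1.8, -1.0]
grip_width: 0.0132
grasp_force: 10.0
```

step_arm(steps=[0,0,0,0,7,0,0,0,0,7,0,0,0,0,7,0,0,0,0,7,0,0,0,0,0])

```text
time_s: 13.2
tool_pos: [0.4805, 0.1429, 0.2476]
tool_rot: [179.8, -0.0, 124.1]
force: [4.4, 3.4, -2.0]
grip_width: 0.013
grasp_force: 10.0
```

step_arm(steps=[0,0.3,1.6,0.3,0,0,0,0,0,7,0,0,0,0,7,0,0,0,0,7,0,0,0,0,0])

```text
time_s: 13.82
tool_pos: [0.4814, 0.1436, 0.2473]
tool_rot: [179.9, -0.0, 103.1]
force: [2.7, 3.7, 0.3]
grip_width: 0.013
grasp_force: 10.0
```

step_arm(steps=[0,0,0,0,7,0,0,0,0,7,0,0,0,0,0])

```text
time_s: 14.2
tool_pos: [0.4818, 0.1435, 0.2475]
tool_rot: [179.8, -0.1, 89.1]
force: [4.1, 4.2, -0.3]
grip_width: 0.0127
grasp_force: 10.0
```

step_arm(steps=[0,1,1,0,0,0,0,0,0,7,0,0,0,0,7,0,0,0,0,7,0,0,0,0,0])

```text
time_s: 14.82
tool_pos: [0.4828, 0.1437, 0.2476]
tool_rot: [179.9, -0.0, 68.1]
force: [3.0, 1.2, 3.9]
grip_width: 0.013
grasp_force: 10.0
```

```bash
python3 - <<'E'
from h import *
for i in range(3):
    env.read_camera('top'); o=env.get_obs(); print(o['force'],o['wrist_torque'],o['tool_pos'],o['tool_rot'][2])
E
```

```text
[3.60693282 0.81108946 4.73894644] [ 0.21148315 -0.9630834  -0.02626212] [0.4828019  0.14372717 0.24756756] 68.12905860571563
[4.2526517  0.45099999 4.22513826] [ 0.26816756 -0.9562669   0.01916859] [0.48278136 0.14372988 0.24755308] 68.10568443552881
[4.08088984 0.24271858 4.85873802] [ 0.16023157 -1.04588293  0.00255635] [0.48275641 0.14371046 0.24752999] 68.07324855428291
```

step_arm(steps=[0.35,0,0,0,0,0.35,0,0,0,0,0.35,0,0,-20,0,0,0,0,-12,0,0,0,0,0,0,0,0,0,2,0,0,0,0,2,0,0,0,0,0,0])

```text
time_s: 15.98
tool_pos: [0.4818, 0.1438, 0.2742]
tool_rot: [-179.9, 0.0, 67.9]
force: [-0.2, 0.3, 0.6]
grip_width: 0.0008
grasp_force: 0.0
```

step_arm(steps=[0,0,0,1,0,0,0,0,0,0])

```text
time_s: 16.23
tool_pos: [0.482, 0.1439, 0.2738]
tool_rot: [-180.0, 0.0, 67.9]
force: [0.1, 0.1, 0.1]
grip_width: 0.0007
grasp_force: 0.0
```

step_arm(steps=[0,0,0,0.5,0,0,0,0,0,0])

```text
time_s: 16.48
tool_pos: [0.482, 0.1439, 0.2734]
tool_rot: [180.0, 0.0, 67.9]
force: [-0.2, -0.2, -0.9]
grip_width: 0.0003
grasp_force: 0.0
```

step_arm(steps=[0,0,0,0.5,0,0,0,0,0,0])

```text
time_s: 16.73
tool_pos: [0.4821, 0.144, 0.2732]
tool_rot: [180.0, 0.0, 67.9]
force: [-0.5, -1.0, 3.0]
grip_width: 0.0007
grasp_force: 1.3
```

step_arm(steps=[0,0,0,0.5,0,0,0,0,0,0])

```text
time_s: 16.98
tool_pos: [0.4821, 0.1441, 0.273]
tool_rot: [180.0, 0.0, 67.9]
force: [-2.3, -0.1, 5.9]
grip_width: 0.0004
grasp_force: 3.0
```

step_arm(steps=[0,0,0,0.5,0,0,0,0,0,0])

```text
time_s: 17.23
tool_pos: [0.4821, 0.1442, 0.2729]
tool_rot: [180.0, 0.0, 68.0]
force: [-3.4, -0.9, 8.6]
grip_width: 0.0005
grasp_force: 4.4
```

step_arm(steps=[0,0,0,0.4,0,0,0,0,0,0])

```text
time_s: 17.48
tool_pos: [0.4822, 0.1442, 0.2728]
tool_rot: [180.0, 0.0, 67.9]
force: [-4.1, -1.2, 10.3]
grip_width: 0.001
grasp_force: 5.5
```

step_arm(steps=[0,0,0,-14,0,0,-39.7,15.8,0,0,0,-39.7,15.8,0,0,0,-39.7,15.8,0,0,0,-39.7,15.8,0,0,0,0,0,8,0,0,0,0,3,0,0,0,0,0,0])

```text
time_s: 18.48
tool_pos: [0.4809, -0.0255, 0.2743]
tool_rot: [-180.0, -0.0, 68.1]
force: [-0.2, 0.4, -0.1]
grip_width: 0.0005
grasp_force: 0.0
```

step_arm(steps=[0,0,0,1,0,0,0,0,0,0])

```text
time_s: 18.73
tool_pos: [0.4811, -0.0263, 0.2736]
tool_rot: [180.0, -0.0, 68.0]
force: [-1.0, -0.5, -0.6]
grip_width: 0.0005
grasp_force: 0.0
```

step_arm(steps=[0,0,0,0.5,0,0,0,0,0,0])

```text
time_s: 18.98
tool_pos: [0.4811, -0.0266, 0.2733]
tool_rot: [180.0, -0.0, 68.0]
force: [-0.6, 1.1, 3.5]
grip_width: 0.0005
grasp_force: 1.3
```

step_arm(steps=[0,0,0,0.5,0,0,0,0,0,0])

```text
time_s: 19.23
tool_pos: [0.4811, -0.0267, 0.2732]
tool_rot: [180.0, -0.0, 68.0]
force: [-1.7, 1.6, 6.6]
grip_width: 0.0007
grasp_force: 3.1
```

step_arm(steps=[0,0,0,0.5,0,0,0,0,0,0])

```text
time_s: 19.48
tool_pos: [0.4812, -0.0267, 0.2731]
tool_rot: [180.0, 0.0, 68.0]
force: [-3.6, 1.5, 8.5]
grip_width: 0.0003
grasp_force: 4.5
```

step_arm(steps=[0,0,0,0.4,0,0,0,0,0,0])

```text
time_s: 19.73
tool_pos: [0.4812, -0.0267, 0.2729]
tool_rot: [180.0, 0.0, 67.9]
force: [-4.5, 1.0, 10.6]
grip_width: 0.0002
grasp_force: 5.6
```

The left foot was slack, by about 1.7 mm. After 112° clockwise, both front corners are equally stiff, giving about 0.4 mm at 10 N. Next is the tray.

step_arm(steps=[0,0,0,-20,0,0.3,0,0,-37,0,0.7,-37.9,11.7,0,0,0.7,-37.9,11.7,0,0,0.7,-37.9,11.7,0,0,0.7,-37.9,11.7,0,0,0.7,-37.9,11.7,0,0,0.7,-37.9,11.7,0,0,0.7,-37.9,11.7,0,0,0.7,-37.9,11.7,0,0,0.7,0,0,0,-10,0.7,0,0,0,-10])

```text
time_s: 21.22
tool_pos: [0.4534, -0.344, 0.328]
tool_rot: [-180.0, -0.0, 88.2]
force: [-0.3, 0.9, 0.1]
grip_width: 0.0608
grasp_force: 0.0
```

step_arm(steps=[0.7,0,0,0,-5.5,0.7,0,0,0,0,0.7,0,0,0,0])

```text
time_s: 21.6
tool_pos: [0.4538, -0.3432, 0.3285]
tool_rot: [-180.0, 0.0, 93.3]
force: [0.5, -1.0, 0.4]
grip_width: 0.0612
grasp_force: 0.0
```

```bash
python3 - <<'E'
from h import *
c=snap('wrist','w3'); print(-c['R'].T@c['t']); o=env.get_obs(); print(np.round(o['qpos'],1),o['tool_pos'],o['tool_rot'],o['force'])
E
```

```text
[ 0.45039367 -0.27271663  0.30888132]
[ 53.1  12.7 -21.1  99.9   4.9  68.3  33.9] [ 0.4538127  -0.34316842  0.3285331 ] [-1.79989698e+02  7.57837779e-03  9.33663155e+01] [-0.02930772 -0.0755477  -0.37531887]
```

View pics/w3.png

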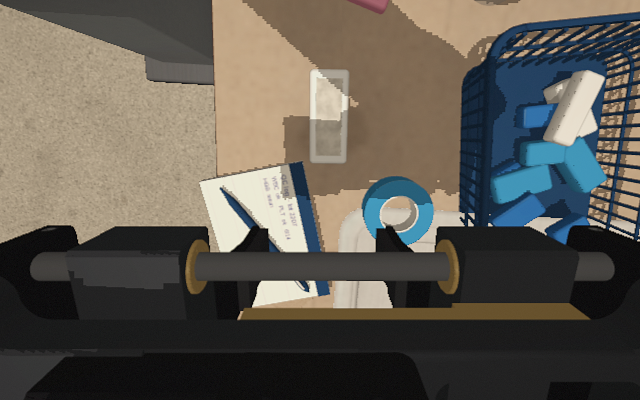

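```bash
python3 - <<'E'
from h import *
c=load('w3')
X=np.array([onz(c,p,.014) for p in [(310.5,69),(349,70),(347,162.5),(309,162)]]);print(X.mean(0),X)
e=X[2]-X[1]+X[3]-X[0]; print(np.linalg.norm(e)/2,np.degrees(np.arctan2(e[1],e[0])))
E
```

```text
[ 0.456925 -0.271025  0.014   ] [[ 0.4377 -0.2298  0.014 ]
 [ 0.4724 -0.2286  0.014 ]
 [ 0.4772 -0.312   0.014 ]
 [ 0.4404 -0.3137  0.014 ]]
0.08373401339957377 -87.43316900755319
```

step_arm(steps=[0.7,24,2.2,0,0.7,0.7,24,2.1,20,0,0.7,23.8,2.1,40,0,0.7,0,0,40,0,0.7,0,0,30,0,0.7,0,0,11,0,0.7,0,0,0,0,0.35,0,0,0,0,0.3,0,0,0,0,0.3,0,0,0,0,0.3,0,0,0,0], grip_force=12)

```text
time_s: 23.02
tool_pos: [0.4567, -0.2713, 0.1883]
tool_rot: [180.0, 0.0, 92.7]
force: [-0.9, -0.2, 2.7]
grip_width: 0.036
grasp_force: 12.0
```

step_arm(steps=[0.3,0,0,0,0,0.3,0,0,0,0])

```text
time_s: 23.28
tool_pos: [0.4567, -0.2713, 0.1883]
tool_rot: [180.0, 0.0, 92.7]
force: [-1.3, -0.1, 5.6]
grip_width: 0.0359
grasp_force: 12.0
```

step_arm(steps=[0.3,0,0,-10,0,0.3,0,0,-30,0,0.3,0,0,-50,0,0.3,0,0,-50,0,0.3,30.9,15,0,0,0.3,30.9,15,0,0,0.3,30.9,15,0,0,0.3,30.9,15,0,0,0.3,30.9,15,0,0,0.3,30.9,15,0,0,0.3,30.9,15,0,0,0.3,0,0,0,3.1])

```text
time_s: 24.78
tool_pos: [0.5516, -0.0462, 0.3279]
tool_rot: [180.0, -0.1, 89.9]
force: [-1.1, -0.5, -1.2]
grip_width: 0.0359
grasp_force: 12.0
```

step_arm(steps=[0.3,0,0,0,0,0.3,0,0,0,0])

```text
time_s: 25.02
tool_pos: [0.5508, -0.0506, 0.3276]
tool_rot: [-180.0, 0.0, 89.6]
force: [-0.5, -0.3, -0.3]
grip_width: 0.0359
grasp_force: 12.0
```

```bash
python3 - <<'E'
from h import *
c=snap('wrist','w4'); print(-c['R'].T@c['t']); o=env.get_obs(); print(o['tool_pos'],o['tool_rot'],o['force'],o['grip_width'])
E
```

```text
[0.55195821 0.0200265  0.30799886]
[ 0.55086507 -0.05063203  0.32759846] [-1.79985875e+02  1.74951738e-02  8.96187892e+01] [ 0.36874947 -0.08887326 -0.43335309] 0.035849676683823245
```

View pics/w4.png

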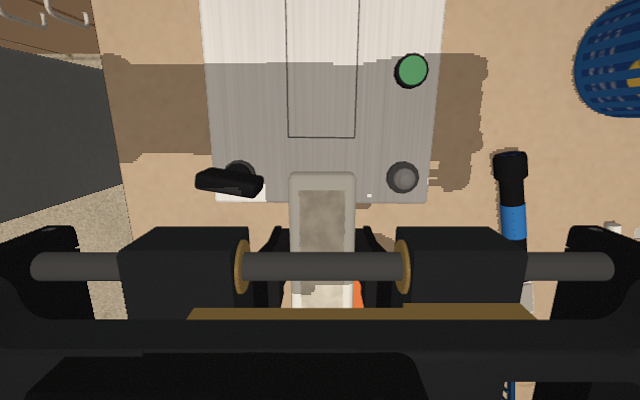

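```bash
python3 - <<'E'
from h import *
c=load('w4')
g=lambda p:onz(c,p,.046)
a,b,cc,d=g((288,136.5)),g((355,138)),g((286,0)),g((358,0))
print(a,b,cc,d,(a+b)/2,g((217,203)),g((427,203)))
for u,v in((a,cc),(b,d)): print(np.degrees(np.arctan2((v-u)[1],(v-u)[0])))
print(proj(c,(.552,.056-.052,.046)))
E
```

```text
[0.5233 0.0059 0.046 ] [0.5799 0.0043 0.046 ] [0.5253 0.1077 0.046 ] [0.58   0.1073 0.046 ] [0.5516 0.0051 0.046 ] [ 0.4579 -0.052   0.046 ] [ 0.6454 -0.0532  0.046 ]
88.87449097149256
89.94437304707687
[322.  138.5]
```

step_arm(steps=[0.3,27,0.1,0,0.4,0.3,27,0.1,0,0,0.3,27,0.1,0,0,0.3,26.6,0.2,20,0,0.3,0,0,40,0,0.3,0,0,22,0,0.3,0,0,8,0,0.3,0,0,1,0,0.3,0,0,0,0])

```text
time_s: 26.2
tool_pos: [0.5533, 0.0575, 0.2377]
tool_rot: [179.9, 0.0, 89.2]
force: [-0.7, -0.7, 0.1]
grip_width: 0.0356
grasp_force: 12.0
```

step_arm(steps=[0.3,0,0,0.5,0,0.3,0,0,0,0])

```text
time_s: 26.45
tool_pos: [0.553, 0.0575, 0.2367]
tool_rot: [179.9, 0.0, 89.2]
force: [-1.0, 1.0, -0.2]
grip_width: 0.036
grasp_force: 12.0
```

step_arm(steps=[0.3,0,0,0.5,0,0.3,0,0,0,0])

```text
time_s: 26.7
tool_pos: [0.5528, 0.0576, 0.2356]
tool_rot: [-180.0, 0.0, 89.2]
force: [-0.4, -0.5, -1.2]
grip_width: 0.0357
grasp_force: 12.0
```

step_arm(steps=[0.3,0,-0.7,0.5,0,0.3,0,0,0,0])

```text
time_s: 26.95
tool_pos: [0.552, 0.0576, 0.235]
tool_rot: [-180.0, 0.0, 89.2]
force: [0.0, -0.2, -0.7]
grip_width: 0.0359
grasp_force: 12.0
```

step_arm(steps=[0.3,0,0,0.5,0,0.3,0,0,0,0])

```text
time_s: 27.2
tool_pos: [0.5521, 0.0576, 0.2345]
tool_rot: [-180.0, 0.0, 89.2]
force: [0.3, 0.2, -0.0]
grip_width: 0.036
grasp_force: 12.0
```

step_arm(steps=[0.3,0,0,0.4,0,0.3,0,0,0,0])

```text
time_s: 27.45
tool_pos: [0.5521, 0.0576, 0.2342]
tool_rot: [-180.0, 0.0, 89.2]
force: [0.0, 0.0, -1.0]
grip_width: 0.0364
grasp_force: 12.0
```

step_arm(steps=[0.3,0,0,0.4,0,0.3,0,0,0,0])

```text
time_s: 27.7
tool_pos: [0.5521, 0.0576, 0.234]
tool_rot: [180.0, 0.0, 89.2]
force: [-0.5, 0.1, 0.1]
grip_width: 0.0358
grasp_force: 12.0
```

step_arm(steps=[0.3,0,0,0.4,0,0.3,0,0,0,0])

```text
time_s: 27.95
tool_pos: [0.5521, 0.0577, 0.2339]
tool_rot: [180.0, 0.0, 89.3]
force: [-2.0, -0.3, 5.0]
grip_width: 0.0357
grasp_force: 12.0
```

step_arm(steps=[0.48,0,0,-0.3,0,0.48,0,0,0,0,0.48,0,0,0,0,0.48,0,0,-10,0,0.48,0,0,-40,0,0.48,0,0,-50,0,0.48,-40,0,-20,0,0.48,-40,0,0,0,0.48,-40,0,0,0,0.48,0,0,0,0,0.48,0,0,0,0])

```text
time_s: 29.32
tool_pos: [0.5506, -0.0616, 0.3542]
tool_rot: [180.0, -0.0, 89.3]
force: [0.3, 0.1, -0.2]
grip_width: 0.0415
grasp_force: 0.0
```

```bash
python3 - <<'E'
from h import *
c=snap('wrist','w5');snap('top','top5'); o=env.get_obs(); print(o['tool_pos'],o['force'],o['time_s'])
a=cv2.imread('pics/w5.png')[:230]; b=cv2.resize(cv2.imread('pics/top5.png')[150:250,180:420],(640,267),interpolation=cv2.INTER_CUBIC)
cv2.imwrite('pics/v5.png',np.vstack([a,b]))
E
```

```text
[ 0.55059655 -0.06069483  0.35405959] [ 0.51427795 -0.69999609 -0.37683052] 29.425
```

View pics/v5.png

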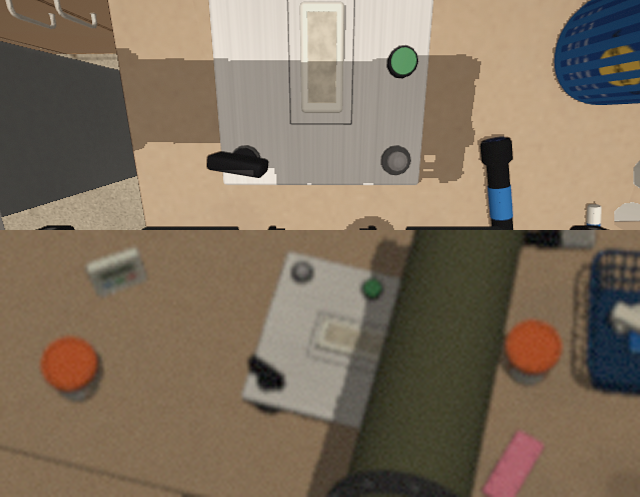

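```bash
python3 - <<'E'
from h import *
c=load('w5')
print([onz(c,p,z)[:2] for p,z in [((321,124),.046),((321.5,111),.05),((322,3),.06)]])
print(env.sign_off())
E
```

```text
[array([0.5515, 0.0048]), array([0.5521, 0.0162]), array([0.5536, 0.0989])]
the job is handed in; nothing more can be done
None
```

The left front foot was slack by about 1.7 mm. I turned its knob about 112° clockwise, both front corners then pressed firm and even, the tray sits within about 1–2 mm of the middle of the engraved frame, and the job is handed in.

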